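Park the tube rotator with its tube upright

TASK

The wheel of the tube rotator has stopped with its one sample tube pointing somewhere off to the side or down. Push the wheel round with the fingertips, one empty arm after another, gently and without touching the tube, until the tube stands straight up at the top with its cap uppermost; then press the black parking plunger on top of the rotator fully down so that it locks the wheel there, and leave the timer, the lidded cup and the bottle where they stand.

Things in the scene. Friction and masses are not known exactly. Their poses are not given: they have to be found in the camera images.
- hub (a point): centre of the rotator's wheel, on its axle, 180 mm above the worktop. This entry's orientation is the rotator's own, fixed to the worktop: x points horizontally along the axle from the wheel back into the rotator, away from the robot, y to the left, z up. The wheel turns in the upright plane through this point, about x.
- arms: the wheel: hub 54 mm across, no rim, six equal round arms 60 degrees apart, each a 20 mm stem from 24 mm out and a 25 mm thick sleeve from 58 to 110 mm from the centre. Five sleeves are empty, the sixth holds the tube. Origin at the wheel's centre, z along the arm with the tube, x along the axle; it turns.
- rotator: the tube rotator's stand, fixed; origin on the worktop, 75 mm behind the wheel's plane, axes as for hub. Nothing stands before the wheel; behind its plane: from 32 mm a bearing plate 66 mm wide, up to 76 mm over the hub, and from 113 to 197 mm the housing, 124 mm wide, up to 60 mm over the hub. Base 160 x 230 mm, 14 mm high, also under the wheel.
- wheel (a joint): direction of the arm with the tube (rad): 0 or 6.283 = tube straight up, cap on top; 3.142 = straight down; grows clockwise as the robot sees it (the top moves to the right, toward the rotator's -y). Turns either way (-7 to 13), drags with 0.1 N m of friction and stays where it is left. Starts between 1.35 and 4.93.
- sample_tube: the capped sample tube in one arm's sleeve, not to be touched; 84 mm long, 19 mm thick at the red cap. Its z axis runs outward along the arm toward the cap; origin at its inner end, 63 mm from the wheel's centre: the cap ends 147 mm from the centre and stands out 37 mm beyond the sleeve.
- knob_top (a point): centre of the top of the plunger's round black knob, 34 mm across; when up it is 301 mm above the worktop, 85 mm behind the wheel's plane. It moves down as it is pressed.
- plunger (a joint): how far the parking plunger is pressed (m): 0 up, 0.014 fully down; slides stiffly (2.5 N, no spring), stays where left. Its 8 mm round-ended pin enters one of six notches, one in line with each arm, of a disc on the axle, only when an arm is within about 4 degrees of straight up, and then centres and locks the wheel; else it stops on the disc's edge after 4 mm.
- bench_timer: white bench timer, 58 x 72 x 18 mm, loose on the worktop to the left of the rotator; origin under its centre
- lidded_cup: specimen cup with a red lid, 57 mm across, 60 mm high, loose, to the left of the rotator; origin under its centre
- reagent_bottle: white reagent bottle with a red cap, 48 mm across, 105 mm high, loose, to the right of the rotator; origin under its centre

How it is judged:
By the outcome, as a careful person would: the job done as asked, in the order asked, and still so for the second after the job is handed in, with the robot touching nothing.
It also fails if it takes over 54 s, if anything falls off the work surface, if the arm or the gripper's body presses on something with over 40 N, if the wrist force passes 120 N, or if a joint passes its speed limit or range.

ROBOT

A 7-joint arm with a two-finger parallel gripper is mounted at the origin on a cart in front of the work surface, level with it; the furniture and walls round the work are solid. World frame = base frame: x ahead of the robot, y to its left, z up, the work surface at z = 0. Lengths are in m, angles in rad, forces in N, time in s.
With the tool pointing down it reaches from about 0.35 to 0.9 m from the base axis. Payload 8.1 kg.
Tool frame: the origin (TCP) lies between the finger pads; the fingertips stand 22 mm ahead of it and the grasp point (between the pads) lies 3 mm ahead of it; z points along the fingers, y is the line along which they close (so a half turn about z gives the same grasp; the last joint's range is limited). The gripper opens to 92 mm and grips with 3 to 60 N. Pads are 19 mm wide; open, the fingers measure 130 mm over their backs; the gripper's body (75 mm by 190 mm) begins 47 mm behind the grasp point.
Start: joints at [-1.426, 0.434, 0.025, 1.573, -0.012, 1.134, -0.075], TCP at [0.153, 0.606, 0.249] pointing down, gripper open.
Joint ranges: [-2.62, 2.62], [-0.44, 2.09], [-1.27, 1.32], [0.08, 2.57], [-1.32, 4.46], [0.12, 2], [-2.74, 2.74]. Speed limits (rad/s): [2.22, 2.22, 3.01, 3.01, 3.14, 3.14, 3.14].

INTERFACE

Orientations are given as [roll, pitch, yaw] about the fixed x, y, z axes, in that order (R = Rz(yaw) Ry(pitch) Rx(roll)).
In Python, from plant import arm, cams, job gives the robot as it stands.
- The arm moves only by the shell command python3 -m handwheel 'ROWS' [FORCE]. ROWS is JSON, a list of rows, each a list of 7 numbers: the turn, a rotation vector about the tool's x, y, z each as a share of pi/2 rad, from -1 to 1, then the shift along the tool's x, y, z each as a share of 0.2 m, from -1 to 1, then the opening, from -1 (shut) to 1 (fully open). A call has 1 to 12 rows; each row is the pose to reach, as a shift and turn from the pose commanded when the call began, along the tool's axes at that moment; what a row does not reach only later rows make up. A row lasts 1/12 s, in which the tool goes at most 41.7 mm and 7.16 degrees, less where a joint would pass 70% of its speed; a pose out of reach is approached as far as the arm can. A call with a number of a shift or a turn outside -1 to 1 is refused whole. A call with a gripper value outside its range is refused whole. The fingers move at their own pace and stop on an object; FORCE is the grip in N (left out, the last holds). Time passes only in rows, so rows that repeat a pose let the fingers close. It gives the time, the measured TCP pose, the force, the opening and the grip force at its end, in the units of the state.
- arm.sense(): the state, without advancing time (a new reading comes with each control period).
- cams.get_image(name): name is "scene" or "top" or "wrist"; returns (picture, depth): 420x560x3 uint8, blue, green, red; 420x560 float32, m along the optical axis (not along the pixel's ray), 0 where there is no reading.
- cams.camera_model(name): a dict with "vfov" (degrees; the focal length in pixels is half the picture's height over the tangent of half this angle, whatever the lens; pixels are square), "cx", "cy" (the principal point, pixels), "extrinsics" (4x4, takes a point from camera to world coordinates); the wrist camera has in their place "mount" (4x4, takes a point from camera to tool coordinates, whose origin is the TCP and whose axes are the flange's). Camera axes: x right, y down, z forward; pixel columns grow to the right and rows downward; lengths in m; the calibration is good to about 2 mm. A picture is of the moment at which its call begins: read the wrist's pose just before it. camera_model takes no time and is no camera call.
- job.close_job(): hands the job in; it is judged then, once.
The state is a dict: "clock": time; "joint_positions": joint angles; "qd": joint speeds; "tau": joint torques, N m; "ee_pos": TCP position; "tcp_rot": TCP orientation; "wrist_force": force on the tool from outside, world axes, zero at the start; "wrist_torque": the same for the moment, N m; "grip_width": finger opening in m; "gripper_force": force on a finger pad.
Only numpy, scipy, OpenCV 4.12 (cv2) and the standard library are available. Lean on these libraries where they do the work, as an engineer would, in place of code of your own. Each camera call takes 0.05 s, during which the arm holds its last target. There are 200 camera calls.

## Working session

There is one attempt and no reset: what is moved stays moved. The work goes in short steps, Python scripts to look and compute and a shell command to move; the robot and the scene stay as the last step left them, time stands still between calls to the robot, and variables do not carry over. Pictures are saved under pics/ and viewed, at most 10 in all, crops included, and the job is handed in when it is done.

```bash
mkdir -p pics; ls; cat > h.py <<'E'
import numpy as np, cv2
from plant import arm, cams, job
def px2w(name,u,v,d):
    m=cams.camera_model(name); f=210/np.tan(np.radians(m["vfov"])/2)
    p=np.array([(u-m["cx"])/f*d,(v-m["cy"])/f*d,d,1.])
    return (np.array(m["extrinsics"])@p)[:3]
E
python3 - <<'E'
from h import *
for n in("scene","top"):
    p,d=cams.get_image(n); cv2.imwrite(f"pics/{n}1.png",p); np.save(f"pics/{n}1.npy",d)
    print(n,cams.camera_model(n))
s=arm.sense(); print(s)
E
```

```text
pics
scene {'vfov': 47.25394637755025, 'cx': 273.01488357136236, 'cy': 218.02012324402915, 'extrinsics': array([[ 8.69752065e-01, -3.49339065e-01,  3.48559268e-01,
         1.36628502e-01],
       [-4.93488750e-01, -6.15055406e-01,  6.14959919e-01,
        -6.98770530e-01],
       [-4.46261273e-04, -7.06872737e-01, -7.07340608e-01,
         9.58467604e-01],
       [ 0.00000000e+00,  0.00000000e+00,  0.00000000e+00,
         1.00000000e+00]])}
top {'vfov': 47.95649325828993, 'cx': 283.3662537351766, 'cy': 214.73518618779525, 'extrinsics': array([[ 0.02611946, -0.99506739,  0.09570094,  0.40372831],
       [-0.99921065, -0.02885418, -0.02730398, -0.01670297],
       [ 0.02993067, -0.09491224, -0.99503559,  1.44362806],
       [ 0.        ,  0.        ,  0.        ,  1.        ]])}
{'clock': 0.1, 'joint_positions': array([-1.42560778,  0.43515284,  0.02497381,  1.57399769, -0.01160666,
        1.13401258, -0.07508131]), 'qd': array([ 8.47701309e-05,  1.88189965e-04,  6.30239913e-04, -2.94518304e-03,
       -1.06211440e-03, -4.04818998e-04, -4.48595708e-04]), 'tau': array([ 2.64945040e-03, -6.69130039e+01,  9.87503082e-01, -3.15146363e+01,
       -6.05874904e-02,  3.74338450e-02,  1.31051394e-05]), 'ee_pos': array([0.15322949, 0.60548272, 0.24802698]), 'tcp_rot': array([-3.14017265e+00,  1.23713377e-04,  2.89375054e+00]), 'wrist_force': array([-0.48295859, -0.05463383, -0.15468657]), 'wrist_torque': array([ 0.01159725, -0.05111407,  0.00980298]), 'gripper_force': 0.0, 'grip_width': 0.0915110696187029}
```

View pics/scene1.png

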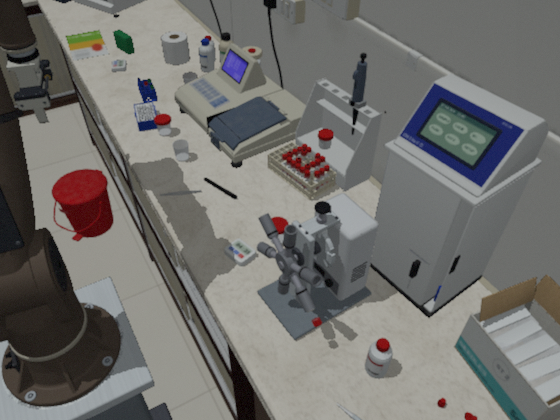

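View pics/top1.png

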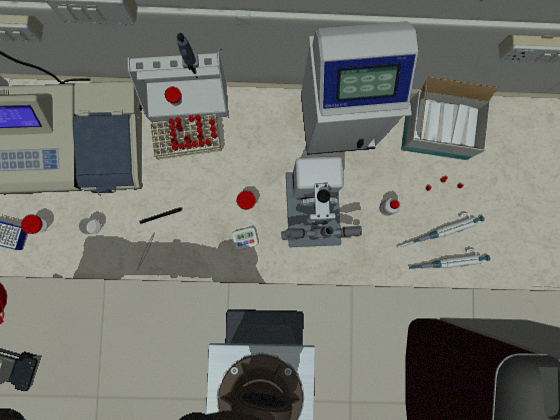

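The scene view shows the red tube cap at about (317,322), low on the right of the wheel. The black knob is at (322,208) in scene and (323,195) in top.

```bash
python3 - <<'E'
from h import *
p=cv2.imread("pics/scene1.png"); cv2.imwrite("pics/c1.png",cv2.resize(p[190:340,235:395],None,fx=5,fy=5,interpolation=cv2.INTER_CUBIC)[:600*5//5*1+150,:])
c=cv2.resize(p[195:345,235:395],(640,600),interpolation=cv2.INTER_CUBIC); cv2.imwrite("pics/c1.png",c)
p=cv2.imread("pics/top1.png"); cv2.imwrite("pics/c2.png",cv2.resize(p[150:250,225:365],(784,560),interpolation=cv2.INTER_CUBIC))
for n,l in (("scene",[(323,208),(317,322),(317,209),(322,207)]),("top",[(323,195),(330,231),(290,233),(355,232),(320,207)])):
    d=np.load(f"pics/{n}1.npy")
    for u,v in l: print(n,u,v,d[v,u],px2w(n,u,v,d[v,u]).round(4))
E
```

```text
scene 323 208 0.9500705 [ 0.5608 -0.1511  0.3004]
scene 317 322 0.990169 [ 0.4857 -0.2665  0.1064]
scene 317 209 0.9505962 [ 0.55   -0.1462  0.2987]
scene 322 207 0.95188 [ 0.5605 -0.1479  0.3006]
top 323 195 1.1554743 [ 0.5649 -0.1438  0.3014]
top 330 231 1.1950738 [ 0.4802 -0.1685  0.2541]
top 290 233 1.2153023 [ 0.4737 -0.0683  0.2304]
top 355 232 1.22194 [ 0.481  -0.2366  0.2291]
top 320 207 1.1988375 [ 0.5404 -0.1418  0.2554]
```

View pics/c1.png

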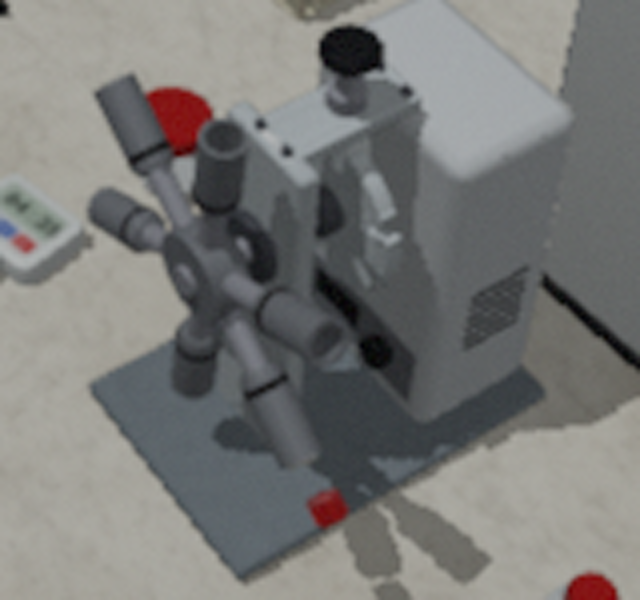

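View pics/c2.png

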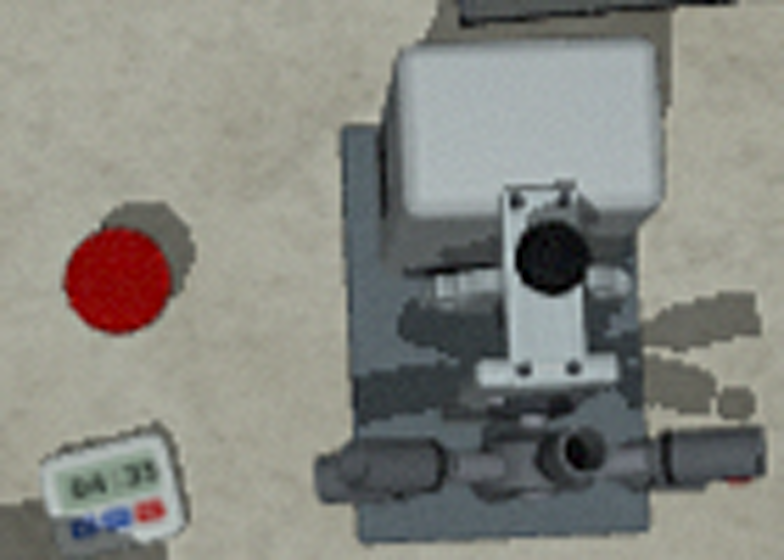

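The crops show six arms. One empty arm is almost upright, and the tube arm is at lower right, about 2.1 rad. I'll fit the wheel model to the depth clouds.

```bash
cat >> h.py <<'E'
from scipy.optimize import least_squares
def cloud(n,d):
    m=cams.camera_model(n); f=210/np.tan(np.radians(m["vfov"])/2)
    v,u=np.nonzero(d>0); z=d[v,u]
    P=np.c_[(u-m["cx"])/f*z,(v-m["cy"])/f*z,z,np.ones(len(z))]
    return (P@np.array(m["extrinsics"]).T)[:,:3]
def local(P,x,y,yaw):
    c,s=np.cos(yaw),np.sin(yaw); a=P-[x,y,.18]
    return np.c_[c*a[:,0]+s*a[:,1],-s*a[:,0]+c*a[:,1],a[:,2]]
def resid(q,P):
    L=local(P,*q[:3]); r=np.hypot(L[:,1],L[:,2]); phi=np.arctan2(-L[:,1],L[:,2])-q[3]
    phi=(phi+np.pi/6)%(np.pi/3)-np.pi/6
    ax=r*np.cos(phi); t=np.hypot(r*np.sin(phi),L[:,0])
    return np.where(ax>56,0,0)+t-np.where(ax>.058,.0125,.010)
def fit(ds,q0,fix=None):
    P=np.vstack([cloud(n,d) for n,d in ds]); L=local(P,*q0[:3]); r=np.hypot(L[:,1],L[:,2])
    P=P[(abs(L[:,0])<.022)&(r>.035)&(r<.108)]
    if fix is None: g=lambda q:resid(q,P); a=q0
    else: g=lambda q:resid([*q0[:3],q[0]],P); a=[q0[3]]
    s=least_squares(g,a,loss="soft_l1",f_scale=.002,diff_step=1e-4)
    return s.x,len(P),np.median(abs(g(s.x)))
E
python3 - <<'E'
from h import *
ds=[(n,np.load(f"pics/{n}1.npy")) for n in("scene","top")]
q=[.478,-.151,.045,2.14]
for d in (ds,ds[:1],ds[1:]):
    r=fit(d,q); r=fit(d,r[0]); print(r[0].round(4),r[1:])
    x,y,w,t=r[0]; print("knob",x+.085*np.cos(w),y+.085*np.sin(w),"tube deg",np.degrees(t))
P=np.vstack([cloud(n,d) for n,d in ds]); k=P[(abs(P[:,2]-.301)<.005)&(np.hypot(P[:,0]-.562,P[:,1]+.147)<.03)]
print("knobmeas",k.mean(0),(k.max(0)+k.min(0))/2)
E
```

```text
[ 0.481  -0.1496  0.0673  2.1944] (2268, np.float64(0.0012161978296002926))
knob 0.5657621802958116 -0.14385850173808187 tube deg 125.72846321743077
[ 0.4812 -0.1495  0.0669  2.1931] (1679, np.float64(0.0011494472893901087))
knob 0.5660163405552029 -0.14381997537048447 tube deg 125.65674891167797
[ 0.4801 -0.15    0.0687  2.197 ] (589, np.float64(0.0013634745221645112))
knob 0.5648678256015094 -0.1441760055025671 tube deg 125.87996904523541
knobmeas [ 0.56393814 -0.14598862  0.29984126] [ 0.56471167 -0.14560543  0.3007274 ]
```

```bash
cat >> h.py <<'E'
from scipy.spatial.transform import Rotation as Ro
Q=[.481,-.1496,.067]; KN=np.array([.5645,-.1450,.301])
def go(tip,tilt):
    "tip: rotator-local (x,y,z from hub); print shift, turn in handwheel units"
    t=np.radians(tilt); c,s=np.cos(Q[2]),np.sin(Q[2]); Rz=np.array([[c,-s,0],[s,c,0],[0,0,1]])
    z=np.array([np.sin(t),0,-np.cos(t)]); y=np.array([0,1.,0]); x=np.cross(y,z)
    R=Rz@np.c_[x,y,z]; p=np.array([Q[0],Q[1],.18])+Rz@np.array(tip)-.022*R[:,2]
    S=arm.sense(); R0=Ro.from_euler("xyz",S["tcp_rot"]).as_matrix()
    rv=Ro.from_matrix(R0.T@R).as_rotvec()/(np.pi/2); sh=R0.T@(p-S["ee_pos"])/.2
    print("turn",rv.round(3),"shift",sh.round(3))
def st():
    S=arm.sense(); R0=Ro.from_euler("xyz",S["tcp_rot"]).as_matrix()
    tip=S["ee_pos"]+.022*R0[:,2]
    print("t",round(S["clock"],2),"tip local",local(tip[None],*Q)[0].round(4),"zaxis",R0[:,2].round(3),"yaxis",R0[:,1].round(3),"F",S["wrist_force"].round(1),"q",S["joint_positions"].round(2))
E
python3 -c "
from h import *
go([-.06,-.06,.17],40);st()"
```

```text
turn [-0.071 -0.441 -0.192] shift [-2.255 -3.659 -0.589]
t 0.1 tip local [-0.2765  0.7753  0.046 ] zaxis [-0.    -0.001 -1.   ] yaxis [ 0.245  0.969 -0.001] F [-0.5 -0.1 -0.2] q [-1.43  0.44  0.02  1.57 -0.01  1.13 -0.08]
```

```bash
python3 -m handwheel '[[0,0,0,-0.3,-0.2,-0.3,-1],[0,0,0,-0.6,-0.4,-0.6,-1],[0,0,0,-0.8,-0.6,-0.6,-1],[0,0,0,-0.9,-0.8,-0.6,-1],[0,0,0,-1,-1,-0.6,-1],[0,0,0,-1,-1,-0.6,-1],[0,0,0,-1,-1,-0.6,-1]]' 20
python3 -m handwheel '[[0,0,0,-0.2,-0.2,0,-1],[0,0,0,-0.3,-0.4,0,-1],[0,0,0,-0.4,-0.6,0,-1],[0,0,0,-0.5,-0.8,0,-1],[0,0,0,-0.6,-1,0,-1],[0,0,0,-0.6,-1,0,-1],[0,0,0,-0.6,-1,0,-1]]'
python3 -c "
from h import *
go([-.06,-.06,.17],40);st()"
```

```text
clock: 0.68
ee_pos: [0.2892, 0.3817, 0.3634]
tcp_rot: [-3.141, -0.0, 2.894]
wrist_force: [1.4, 1.0, 0.6]
grip_width: 0.0497
gripper_force: 0.0
clock: 1.27
ee_pos: [0.3569, 0.1546, 0.3634]
tcp_rot: [-3.141, 0.0, 2.886]
wrist_force: [0.9, 0.4, -0.9]
grip_width: 0.0033
gripper_force: 0.0
turn [-0.072 -0.44  -0.197] shift [-0.728 -1.717 -0.017]
t 1.27 tip local [-0.1034  0.3118  0.1614] zaxis [ 0. -0. -1.] yaxis [ 0.253  0.968 -0.   ] F [ 0.9  0.4 -0.9] q [-0.89 -0.07  0.32  1.92  0.02  1.3   0.74]
```

```bash
python3 -m handwheel '[[0,0,0,-0.1,-0.2,0,-1],[-0.01,-0.08,-0.04,-0.2,-0.4,0,-1],[-0.02,-0.15,-0.08,-0.3,-0.6,0,-1],[-0.03,-0.22,-0.12,-0.4,-0.8,0,-1],[-0.04,-0.29,-0.16,-0.4,-1,0,-1],[-0.06,-0.37,-0.19,-0.4,-1,0,-1],[-0.072,-0.44,-0.197,-0.4,-1,0,-1],[-0.072,-0.44,-0.197,-0.4,-1,0,-1],[-0.072,-0.44,-0.197,-0.4,-1,0,-1]]'
python3 -c "
from h import *
go([-.06,-.055,.17],40);st()"
```

```text
clock: 2.02
ee_pos: [0.381, -0.0455, 0.3616]
tcp_rot: [3.112, 0.612, -3.085]
wrist_force: [-0.4, 0.4, -0.1]
grip_width: 0.0004
gripper_force: 0.0
turn [ 0.015 -0.055 -0.006] shift [-0.099 -0.828  0.013]
t 2.02 tip local [-0.0802  0.1111  0.1636] zaxis [ 0.572  0.062 -0.818] yaxis [-0.074  0.997  0.024] F [-0.4  0.4 -0.1] q [-0.19 -0.44  0.15  2.31  0.03  0.65  1.59]
```

```bash
python3 -m handwheel '[[0,0,0,-0.15,-0.2,0,-1],[0,0,0,-0.2,-0.4,0,-1],[0.01,0,0,-0.25,-0.6,0,-1],[0.015,-0.02,0,-0.25,-0.8,0.05,-1],[0.015,-0.04,0,-0.25,-0.83,0.05,-1],[0.015,-0.055,0,-0.25,-0.83,0.05,-1],[0.015,-0.055,0,-0.25,-0.83,0.05,-1]]'
python3 - <<'E'
from h import *
st()
for a,r in ((37,.105),(33,.10),(-8,.09),(-33,.085)):
    t=np.radians(a); print(a); go([.006,-r*np.sin(t),r*np.cos(t)],40)
E
```

```text
clock: 2.6
ee_pos: [0.4392, -0.2083, 0.3772]
tcp_rot: [3.131, 0.696, -3.091]
wrist_force: [0.0, 1.6, -1.0]
grip_width: 0.0003
gripper_force: 0.0
t 2.6 tip local [-0.0316 -0.0558  0.1803] zaxis [ 0.64   0.043 -0.767] yaxis [-0.057  0.998  0.008] F [ 0.   1.6 -1. ] q [-0.41 -0.37  0.77  2.19 -0.08  0.59  2.09]
37
turn [ 0.    -0.001 -0.008] shift [ 0.165 -0.039  0.491]
33
turn [ 0.    -0.001 -0.008] shift [0.166 0.005 0.49 ]
-8
turn [ 0.    -0.001 -0.008] shift [0.153 0.34  0.47 ]
-33
turn [ 0.    -0.001 -0.008] shift [0.212 0.508 0.539]
```

```bash
python3 -m handwheel '[[0,0,0,0.05,0,0.1,-1],[0,0,0,0.08,-0.02,0.2,-1],[0,0,0,0.12,-0.03,0.3,-1],[0,0,0,0.16,-0.03,0.4,-1],[0,0,0,0.165,-0.03,0.49,-1],[0,0,0,0.165,-0.03,0.49,-1]]'
python3 - <<'E'
from h import *
st()
for a,r in ((30,.10),(20,.098),(10,.095),(0,.092),(-10,.09),(-20,.088),(-30,.086),(-36,.085)):
    t=np.radians(a); print(a); go([.006,-r*np.sin(t),r*np.cos(t)],40)
p,d=cams.get_image("scene"); cv2.imwrite("pics/s2.png",cv2.resize(p[170:345,215:395],(617,600)))
E
```

```text
clock: 3.1
ee_pos: [0.4784, -0.2079, 0.2798]
tcp_rot: [3.132, 0.693, -3.084]
wrist_force: [0.2, 0.6, 0.7]
grip_width: 0.0006
gripper_force: 0.0
t 3.1 tip local [ 0.0076 -0.058   0.0829] zaxis [ 0.637  0.046 -0.769] yaxis [-0.064  0.998  0.007] F [0.2 0.6 0.7] q [-0.87 -0.3   1.28  2.32 -0.2   0.3   2.29]
30
turn [ 0.002 -0.003 -0.004] shift [-0.005  0.04  -0.019]
20
turn [ 0.002 -0.003 -0.004] shift [-0.022  0.123 -0.04 ]
10
turn [ 0.002 -0.003 -0.004] shift [-0.026  0.208 -0.045]
0
turn [ 0.002 -0.003 -0.004] shift [-0.02   0.29  -0.039]
-10
turn [ 0.002 -0.003 -0.004] shift [-0.009  0.368 -0.026]
-20
turn [ 0.002 -0.003 -0.004] shift [ 0.01   0.441 -0.003]
-30
turn [ 0.002 -0.003 -0.004] shift [0.037 0.505 0.029]
-36
turn [ 0.002 -0.003 -0.004] shift [0.056 0.539 0.051]
```

View pics/s2.png

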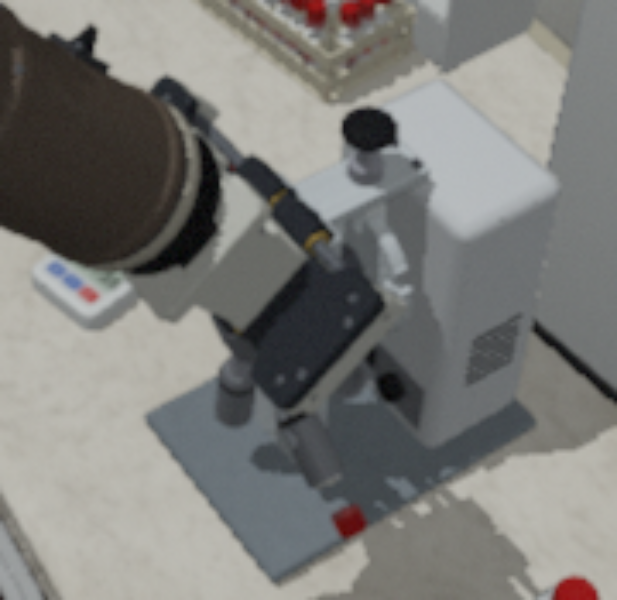

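The picture shows the closed gripper tilted in front of the wheel, with the tube at (345,520) untouched and no contact yet. Next is the first push.

```bash
python3 -m handwheel '[[0,0,0,-0.005,0.04,-0.02,-1],[0,0,0,-0.015,0.08,-0.03,-1],[0,0,0,-0.022,0.12,-0.04,-1],[0,0,0,-0.025,0.165,-0.043,-1],[0,0,0,-0.026,0.21,-0.045,-1],[0,0,0,-0.023,0.25,-0.042,-1],[0,0,0,-0.02,0.29,-0.039,-1],[0,0,0,-0.015,0.33,-0.033,-1],[0,0,0,-0.009,0.37,-0.026,-1],[0,0,0,0,0.405,-0.015,-1],[0,0,0,0.01,0.44,-0.003,-1],[0,0,0,0.01,0.44,-0.003,-1]]'
python3 - <<'E'
from h import *
st()
for a,r in ((-20,.088),(-30,.086),(-36,.085)):
    t=np.radians(a); print(a); go([.006,-r*np.sin(t),r*np.cos(t)],40)
ds=[(n,cams.get_image(n)[1]) for n in("scene",)]
for g in (95,80,65): print(g,np.degrees(fit(ds,[*Q,np.radians(g)],1)[0]),fit(ds,[*Q,np.radians(g)],1)[1:])
E
```

```text
clock: 4.15
ee_pos: [0.4701, -0.1224, 0.2818]
tcp_rot: [3.134, 0.696, -3.086]
wrist_force: [0.9, 0.2, -0.7]
grip_width: 0.0002
gripper_force: 0.0
t 4.15 tip local [0.0051 0.0278 0.0849] zaxis [ 0.639  0.043 -0.768] yaxis [-0.06   0.998  0.006] F [ 0.9  0.2 -0.7] q [-0.56 -0.22  0.77  2.41 -0.21  0.23  2.07]
-20
turn [ 0.    -0.002 -0.006] shift [0.004 0.011 0.011]
-30
turn [ 0.    -0.002 -0.006] shift [0.031 0.076 0.043]
-36
turn [ 0.    -0.002 -0.006] shift [0.049 0.11  0.065]
95 [87.97768882] (1016, np.float64(0.0010875051465693512))
80 [87.97776319] (1016, np.float64(0.0010874494108994342))
65 [87.97765202] (1016, np.float64(0.001087532722530377))
```

```bash
python3 -m handwheel '[[0,0,0,0.018,0.045,0.027,-1],[0,0,0,0.031,0.076,0.043,-1],[0,0,0,0.04,0.095,0.055,-1],[0,0,0,0.049,0.11,0.065,-1],[0,0,0,0.058,0.128,0.08,-1],[0,0,0,0.067,0.145,0.095,-1],[0,0,0,0.067,0.145,0.095,-1]]'
python3 - <<'E'
from h import *
st()
ds=[(n,cams.get_image(n)[1]) for n in("scene",)]
for g in (75,60): r=fit(ds,[*Q,np.radians(g)],1);print(g,np.degrees(r[0]),r[1:])
go([.006,.06,.16],40)
go([.006,-.065,.16],40)
E
```

```text
clock: 4.78
ee_pos: [0.4704, -0.0934, 0.2577]
tcp_rot: [3.134, 0.695, -3.087]
wrist_force: [-0.7, 0.6, -0.7]
grip_width: 0.0006
gripper_force: 0.1
t 4.78 tip local [0.0073 0.0568 0.0608] zaxis [ 0.639  0.043 -0.768] yaxis [-0.06   0.998  0.006] F [-0.7  0.6 -0.7] q [-0.6  -0.18  0.74  2.47 -0.26  0.13  2.05]
75 [63.14525631] (1077, np.float64(0.0011775620745639263))
60 [63.14521347] (1077, np.float64(0.0011774998695366894))
turn [ 0.    -0.002 -0.006] shift [-0.311  0.02  -0.384]
turn [ 0.    -0.002 -0.006] shift [-0.317 -0.605 -0.384]
```

```bash
sed -i 's/def go(tip,tilt):/def go(tip,tilt,spin=90):/; s/    R=Rz@np.c_\[x,y,z\];/    R=Rz@np.c_[x,y,z]@Ro.from_euler("z",spin,degrees=True).as_matrix();/' h.py
python3 -m handwheel '[[0,0,0,-0.06,0.01,-0.08,-1],[0,0,0,-0.14,0.01,-0.18,-1],[0,0,0,-0.24,0.01,-0.3,-1],[0,0,0.05,-0.34,0,-0.42,-1],[0,0,0.12,-0.35,-0.15,-0.43,-1],[0,0,0.2,-0.35,-0.3,-0.43,-1],[0,0,0.28,-0.35,-0.45,-0.43,-1],[0,0,0.36,-0.35,-0.6,-0.43,-1],[0,0,0.44,-0.35,-0.6,-0.43,-1],[0,0,0.52,-0.35,-0.6,-0.43,-1],[0,0,0.6,-0.35,-0.6,-0.43,-1]]'
python3 - <<'E'
from h import *
st()
go([0,-.06,.17],40)
E
```

```text
clock: 5.75
ee_pos: [0.4764, -0.2152, 0.3685]
tcp_rot: [2.543, 0.379, 2.134]
wrist_force: [0.1, 0.6, -0.1]
grip_width: 0.0002
gripper_force: 0.0
t 5.75 tip local [ 0.0051 -0.0652  0.1716] zaxis [ 0.64   0.042 -0.767] yaxis [0.587 0.618 0.523] F [ 0.1  0.6 -0.1] q [-0.16 -0.17  0.66  2.15 -0.49  0.58  1.54]
turn [-0.001 -0.     0.392] shift [ 0.035 -0.006 -0.01 ]
```

```bash
python3 -m handwheel '[[0,0,0.07,0.02,0,0,-1],[0,0,0.15,0.03,0,0,-1],[0,0,0.23,0.03,0,0,-1],[0,0,0.31,0.03,0,0,-1],[0,0,0.39,0.03,0,0,-1],[0,0,0.39,0.03,0,0,-1]]'
python3 - <<'E'
from h import *
st()
for a,r in ((36,.11),(33,.102)):
    t=np.radians(a); print(a); go([.005,-r*np.sin(t),r*np.cos(t)],40)
E
```

```text
clock: 6.25
ee_pos: [0.4734, -0.21, 0.3663]
tcp_rot: [2.446, 0.002, 1.64]
wrist_force: [0.5, -0.1, 0.8]
grip_width: 0.0006
gripper_force: 0.0
t 6.25 tip local [ 0.0024 -0.0598  0.1694] zaxis [ 0.64   0.043 -0.767] yaxis [0.765 0.055 0.641] F [ 0.5 -0.1  0.8] q [-0.02 -0.15  0.53  2.16 -0.54  0.58  0.97]
36
turn [-0.001  0.     0.002] shift [-0.023 -0.248  0.317]
33
turn [-0.001  0.     0.002] shift [ 0.022 -0.259  0.33 ]
```

```bash
python3 -m handwheel '[[0,0,0,0,-0.06,0.08,-1],[0,0,0,0,-0.12,0.16,-1],[0,0,0,0.01,-0.18,0.24,-1],[0,0,0,0.02,-0.26,0.33,-1],[0,0,0,0.02,-0.26,0.33,-1]]'
python3 - <<'E'
from h import *
st()
for a,r in ((20,.102),(10,.102),(0,.102),(-10,.102),(-20,.102),(-27,.101),(-35,.1),(-42,.1),(-47,.1)):
    t=np.radians(a); print(a); go([.005,-r*np.sin(t),r*np.cos(t)],40)
p,d=cams.get_image("scene"); cv2.imwrite("pics/s3.png",cv2.resize(p[170:345,215:395],(617,600)))
E
```

```text
clock: 6.67
ee_pos: [0.4742, -0.2047, 0.2786]
tcp_rot: [2.45, 0.008, 1.65]
wrist_force: [-1.7, 1.0, -0.3]
grip_width: 0.0001
gripper_force: 0.0
t 6.67 tip local [ 0.0035 -0.0545  0.0817] zaxis [ 0.636  0.045 -0.77 ] yaxis [0.767 0.066 0.638] F [-1.7  1.  -0.3] q [-0.15 -0.03  0.72  2.32 -0.97  0.45  1.46]
20
turn [-0.004 -0.001  0.009] shift [ 0.098  0.052 -0.05 ]
10
turn [-0.004 -0.001  0.009] shift [ 0.183  0.067 -0.067]
0
turn [-0.004 -0.001  0.009] shift [ 0.272  0.074 -0.073]
-10
turn [-0.004 -0.001  0.009] shift [ 0.36   0.07  -0.067]
-20
turn [-0.004 -0.001  0.009] shift [ 0.446  0.057 -0.049]
-27
turn [-0.004 -0.001  0.009] shift [ 0.501  0.039 -0.026]
-35
turn [-0.004 -0.001  0.009] shift [0.559 0.014 0.005]
-42
turn [-0.004 -0.001  0.009] shift [ 0.607 -0.01   0.034]
-47
turn [-0.004 -0.001  0.009] shift [ 0.639 -0.029  0.058]
```

View pics/s3.png

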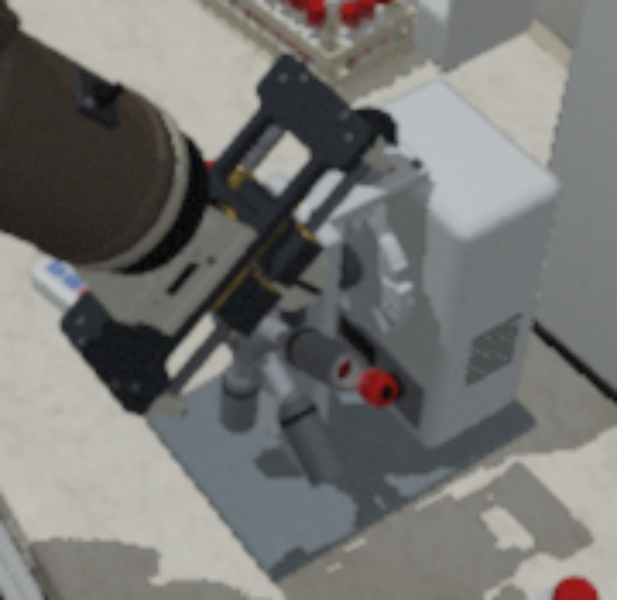

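The tube is at (360,380), pointing upper right, clear of the gripper. The finger sits in the gap between it and the next arm. Second push.

```bash
python3 -m handwheel '[[0,0,0,0.05,0.03,-0.025,-1],[0,0,0,0.1,0.052,-0.05,-1],[0,0,0,0.14,0.06,-0.06,-1],[0,0,0,0.185,0.067,-0.067,-1],[0,0,0,0.23,0.072,-0.071,-1],[0,0,0,0.27,0.074,-0.073,-1],[0,0,0,0.315,0.073,-0.07,-1],[0,0,0,0.36,0.07,-0.067,-1],[0,0,0,0.405,0.064,-0.06,-1],[0,0,0,0.446,0.057,-0.049,-1],[0,0,0,0.48,0.046,-0.037,-1],[0,0,0,0.48,0.046,-0.037,-1]]'
python3 - <<'E'
from h import *
st()
ds=[(n,cams.get_image(n)[1]) for n in("scene","top")]
for g in (35,20): r=fit(ds,[*Q,np.radians(g)],1);print(g,np.degrees(r[0]),r[1:])
for a,r in ((-27,.101),(-35,.1),(-42,.1),(-47,.1)):
    t=np.radians(a); print(a); go([.005,-r*np.sin(t),r*np.cos(t)],40)
E
```

```text
clock: 7.72
ee_pos: [0.4712, -0.1096, 0.2944]
tcp_rot: [2.444, 0.008, 1.647]
wrist_force: [-0.6, -0.2, 0.2]
grip_width: 0.0008
gripper_force: 0.1
t 7.72 tip local [0.007  0.0406 0.0975] zaxis [ 0.641  0.043 -0.766] yaxis [0.764 0.063 0.643] F [-0.6 -0.2  0.2] q [-0.09 -0.15  0.32  2.37 -0.56  0.28  0.82]
35 [25.27561553] (1939, np.float64(0.001207528577244434))
20 [25.27559424] (1939, np.float64(0.0012075497634616971))
-27
turn [-0.     0.     0.007] shift [ 0.032 -0.031  0.022]
-35
turn [-0.     0.     0.007] shift [ 0.089 -0.056  0.053]
-42
turn [-0.     0.     0.007] shift [ 0.137 -0.08   0.082]
-47
turn [-0.     0.     0.007] shift [ 0.169 -0.099  0.106]
```

```bash
python3 -m handwheel '[[0,0,0,0.03,-0.03,0.022,-1],[0,0,0,0.06,-0.043,0.037,-1],[0,0,0,0.09,-0.056,0.053,-1],[0,0,0,0.113,-0.068,0.067,-1],[0,0,0,0.137,-0.08,0.082,-1],[0,0,0,0.15,-0.088,0.092,-1],[0,0,0,0.155,-0.091,0.095,-1],[0,0,0,0.155,-0.091,0.095,-1]]'
python3 - <<'E'
from h import *
st()
ds=[(n,cams.get_image(n)[1]) for n in("scene","top")]
r=fit(ds,[*Q,np.radians(5)],1);print(np.degrees(r[0]),r[1:])
for a,r in ((-42,.1),(-45,.1),(-48,.1),(-51,.1)):
    t=np.radians(a); print(a); go([.005,-r*np.sin(t),r*np.cos(t)],40)
E
```

```text
clock: 8.48
ee_pos: [0.4667, -0.0794, 0.2666]
tcp_rot: [2.446, 0.006, 1.646]
wrist_force: [-0.1, -0.5, -0.1]
grip_width: 0.0004
gripper_force: 0.0
t 8.48 tip local [0.0045 0.071  0.0697] zaxis [ 0.64   0.043 -0.768] yaxis [0.765 0.061 0.641] F [-0.1 -0.5 -0.1] q [-0.14 -0.13  0.27  2.44 -0.62  0.17  0.8 ]
[3.14512339] (1955, np.float64(0.0013171071251936069))
-42
turn [-0.001  0.     0.006] shift [-0.019  0.015 -0.015]
-45
turn [-0.001  0.     0.006] shift [-0.     0.004 -0.001]
-48
turn [-0.001  0.     0.006] shift [ 0.018 -0.008  0.013]
-51
turn [-0.001  0.     0.006] shift [ 0.035 -0.021  0.028]
```

```bash
python3 -m handwheel '[[0,0,0,0.01,-0.004,0.007,-1],[0,0,0,0.02,-0.01,0.015,-1],[0,0,0,0.02,-0.01,0.015,-1],[0,0,0,0.02,-0.01,0.015,-1]]'
python3 - <<'E'
from h import *
st()
ds=[(n,cams.get_image(n)[1]) for n in("scene","top")]
r=fit(ds,[*Q,np.radians(2)],1);print(np.degrees(r[0]),r[1:])
go([-.07,.073,.17],40)
E
```

```text
clock: 8.92
ee_pos: [0.4669, -0.0756, 0.2632]
tcp_rot: [2.445, 0.006, 1.645]
wrist_force: [-0.2, -0.2, 1.1]
grip_width: 0.0003
gripper_force: 0.1
t 8.92 tip local [0.005  0.0747 0.0664] zaxis [ 0.64   0.043 -0.767] yaxis [0.765 0.061 0.641] F [-0.2 -0.2  1.1] q [-0.15 -0.12  0.27  2.45 -0.64  0.16  0.81]
[0.52017512] (1948, np.float64(0.0012812220212679798))
turn [-0.001  0.     0.006] shift [-0.009  0.044 -0.638]
```

```bash
python3 -m handwheel '[[0,0,0,0,0.01,-0.1,-1],[0,0,0,0,0.02,-0.25,-1],[0,0,0,0,0.04,-0.42,-1],[0,0,0,0.03,0.05,-0.6,-1],[0,0,0,0.1,0.1,-0.65,-1],[0,0,0,0.1,0.1,-0.65,-1]]'
python3 - <<'E'
from h import *
st()
go([.04,.12,.2],0,90)
go([.04,.12,.2],0,0)
E
```

```text
clock: 9.52
ee_pos: [0.398, -0.0592, 0.3801]
tcp_rot: [2.438, 0.009, 1.645]
wrist_force: [0.6, 0.5, -0.6]
grip_width: 0.0007
gripper_force: 0.0
t 9.52 tip local [-0.0625  0.0957  0.1833] zaxis [ 0.645  0.041 -0.763] yaxis [0.76  0.062 0.647] F [ 0.6  0.5 -0.6] q [ 0.23 -0.4  -0.07  2.31 -0.32  0.57  0.45]
turn [0.448 0.004 0.006] shift [0.116 0.518 0.294]
turn [ 0.347  0.353 -0.949] shift [0.116 0.518 0.294]
```

```bash
python3 -m handwheel '[[0.025,0.025,-0.07,0.05,0.1,0,-1],[0.05,0.05,-0.14,0.1,0.2,0.05,-1],[0.075,0.075,-0.21,0.12,0.3,0.1,-1],[0.1,0.1,-0.28,0.12,0.4,0.2,-1],[0.13,0.13,-0.35,0.12,0.5,0.29,-1],[0.155,0.155,-0.42,0.12,0.52,0.29,-1],[0.18,0.18,-0.49,0.12,0.52,0.29,-1],[0.205,0.205,-0.56,0.12,0.52,0.29,-1],[0.23,0.23,-0.63,0.12,0.52,0.29,-1],[0.255,0.255,-0.7,0.12,0.52,0.29,-1],[0.285,0.285,-0.77,0.12,0.52,0.29,-1],[0.31,0.31,-0.84,0.12,0.52,0.29,-1]]'
python3 - <<'E'
from h import *
st()
k=local(KN[None],*Q)[0]; print(k)
go([k[0],k[1],.16],0,0)
go([.06,.06,.18],0,0)
E
```

```text
clock: 10.52
ee_pos: [0.5127, -0.0279, 0.3964]
tcp_rot: [3.08, 0.047, 3.038]
wrist_force: [0.3, -0.3, -0.1]
grip_width: 0.0006
gripper_force: 0.0
t 10.52 tip local [0.041  0.1205 0.1944] zaxis [ 0.053  0.057 -0.997] yaxis [0.1   0.993 0.062] F [ 0.3 -0.3 -0.1] q [-0.02  0.13  0.01  1.63 -0.06  1.33  1.47]
[ 0.08362062 -0.00100064  0.121     ]
turn [ 0.037  0.033 -0.108] shift [-0.31  -0.566  0.152]
turn [ 0.037  0.033 -0.108] shift [-0.146 -0.279  0.062]
```

Move over the knob about 30 mm above it, then look and recheck the wheel.

```bash
python3 -m handwheel '[[0.01,0.01,-0.03,-0.1,-0.1,0,-1],[0.02,0.02,-0.06,-0.2,-0.2,0,-1],[0.037,0.033,-0.1,-0.3,-0.32,0,-1],[0.037,0.033,-0.108,-0.31,-0.44,0,-1],[0.037,0.033,-0.108,-0.31,-0.56,0.05,-1],[0.037,0.033,-0.108,-0.31,-0.566,0.1,-1],[0.037,0.033,-0.108,-0.31,-0.566,0.1,-1]]'
python3 - <<'E'
from h import *
st()
k=local(KN[None],*Q)[0]
go([k[0],k[1],.121],0,0); go([k[0],k[1],.107],0,0)
im={n:cams.get_image(n) for n in("scene","top")}
r=fit([(n,v[1]) for n,v in im.items()],[*Q,0.01],1);print(np.degrees(r[0]),r[1:])
cv2.imwrite("pics/s4.png",cv2.resize(im["scene"][0][130:345,215:395],(502,600)))
E
```

```text
clock: 11.1
ee_pos: [0.5622, -0.1467, 0.37]
tcp_rot: [3.14, -0.001, -3.082]
wrist_force: [-0.1, 0.1, -0.2]
grip_width: 0.0007
gripper_force: 0.0
t 11.1 tip local [ 0.0812 -0.0025  0.168 ] zaxis [-0.001  0.002 -1.   ] yaxis [-0.06   0.998  0.002] F [-0.1  0.1 -0.2] q [ 0.11  0.29  0.07  1.49 -0.02  1.36  1.82]
turn [ 0.001 -0.    -0.004] shift [-0.012  0.008  0.235]
turn [ 0.001 -0.    -0.004] shift [-0.012  0.007  0.305]
[0.29444471] (1898, np.float64(0.0011398776835057833))
```

View pics/s4.png

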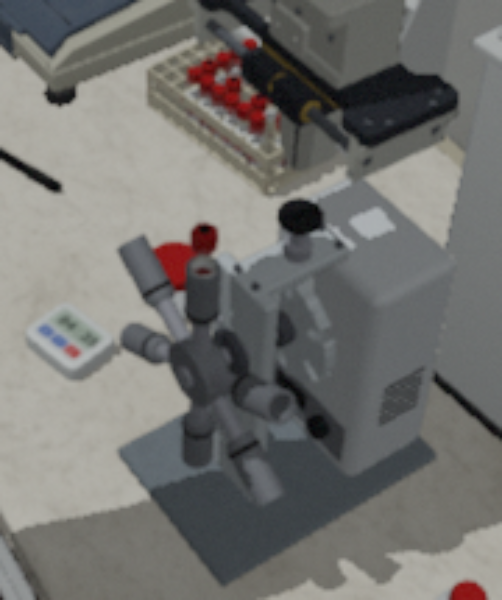

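The tube stands upright at (203,240) with its cap uppermost. The gripper is above the knob at (300,215). Now pressing.

```bash
python3 -m handwheel '[[0,0,0,-0.01,0,0.08,-1],[0,0,0,-0.012,0.008,0.16,-1],[0,0,0,-0.012,0.008,0.21,-1],[0,0,0,-0.012,0.008,0.235,-1],[0,0,0,-0.012,0.008,0.25,-1],[0,0,0,-0.012,0.008,0.265,-1],[0,0,0,-0.012,0.008,0.28,-1],[0,0,0,-0.012,0.008,0.29,-1],[0,0,0,-0.012,0.008,0.29,-1]]'
python3 -c "
from h import *
st()"
```

```text
clock: 11.95
ee_pos: [0.566, -0.1433, 0.316]
tcp_rot: [3.14, 0.005, -3.079]
wrist_force: [0.0, 0.6, 0.7]
grip_width: 0.0001
gripper_force: 0.3
t 11.95 tip local [0.0853 0.0006 0.114 ] zaxis [ 0.005  0.002 -1.   ] yaxis [-0.063  0.998  0.001] F [0.  0.6 0.7] q [ 0.11  0.32  0.06  1.58 -0.02  1.24  1.81]
```

```bash
python3 -m handwheel '[[0,0,0,0,0,0.01,-1],[0,0,0,0,0,0.02,-1],[0,0,0,0,0,0.03,-1],[0,0,0,0,0,0.035,-1],[0,0,0,0,0,0.035,-1]]'
python3 -m handwheel '[[0,0,0,0,0,0.01,-1],[0,0,0,0,0,0.015,-1],[0,0,0,0,0,0.015,-1]]'
python3 -c "
from h import *
st()"
```

```text
clock: 12.37
ee_pos: [0.566, -0.1435, 0.3091]
tcp_rot: [3.14, 0.005, -3.079]
wrist_force: [0.4, 0.7, 3.3]
grip_width: -0.0
gripper_force: 1.6
clock: 12.62
ee_pos: [0.5663, -0.1436, 0.3087]
tcp_rot: [3.141, 0.008, -3.079]
wrist_force: [-5.7, 1.7, 20.4]
grip_width: 0.0005
gripper_force: 10.8
t 12.62 tip local [0.0857 0.0003 0.1067] zaxis [ 0.008  0.001 -1.   ] yaxis [-0.062  0.998  0.001] F [-5.7  1.7 20.4] q [ 0.11  0.32  0.06  1.6  -0.02  1.22  1.81]
```

It bottomed out at 20 N with the tip 14.3 mm below the knob's raised height, so the plunger is fully down. Lift clear and verify.

```bash
python3 -m handwheel '[[0,0,0,0,0,-0.03,-1],[0,0,0,0,0,-0.12,-1],[0,0,0,0,0,-0.25,-1],[0,0,0,0,0,-0.4,-1],[0,0,0,0,0.2,-0.5,-1],[0,0,0,0,0.4,-0.5,-1],[0,0,0,0,0.6,-0.5,-1],[0,0,0,0,0.8,-0.5,-1],[0,0,0,0,1,-0.5,-1],[0,0,0,0,1,-0.5,-1],[0,0,0,0,1,-0.5,-1]]'
python3 - <<'E'
from h import *
st()
im={n:cams.get_image(n) for n in("scene","top")}
r=fit([(n,v[1]) for n,v in im.items()],[*Q,0.01],1);print(np.degrees(r[0]),r[1:])
P=np.vstack([cloud(n,v[1]) for n,v in im.items()]); k=P[(P[:,2]>.275)&(P[:,2]<.31)&(np.hypot(P[:,0]-KN[0],P[:,1]-KN[1])<.014)]
print("knob z",np.median(k[:,2]),len(k))
cv2.imwrite("pics/s5.png",cv2.resize(im["scene"][0][130:400,215:415],(592,600*4//3*3//4)))
E
```

```text
clock: 13.53
ee_pos: [0.5524, 0.0587, 0.4056]
tcp_rot: [3.14, 0.004, -3.074]
wrist_force: [0.5, -1.1, 0.3]
grip_width: 0.0005
gripper_force: 0.0
t 13.53 tip local [0.0853 0.2031 0.2036] zaxis [ 0.004  0.002 -1.   ] yaxis [-0.068  0.998  0.002] F [ 0.5 -1.1  0.3] q [-0.17  0.23 -0.04  1.48  0.01  1.43  1.43]
[0.31112483] (2176, np.float64(0.0011997231468345668))
knob z 0.28571256281389523 208
```

View pics/s5.png

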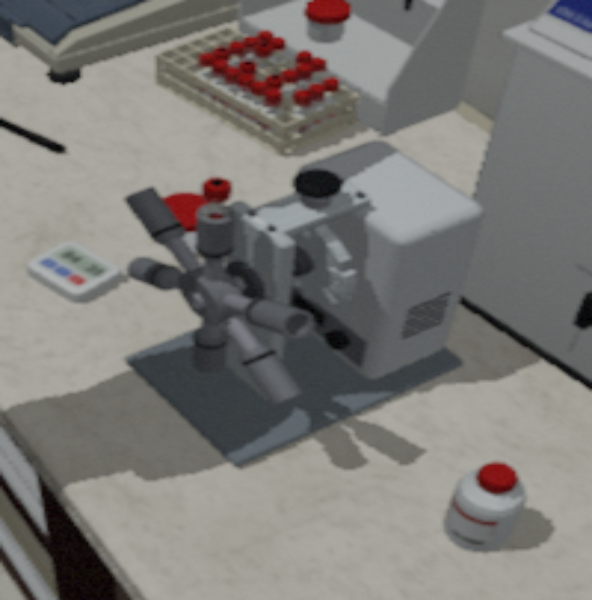

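The tube is upright at (216,205) and the knob is down at (317,185), with its top at z = 0.286. The timer, cup and bottle have not moved, and the robot is clear.

```bash
python3 -c "
from plant import job
print(job.close_job())"
```

```text
the job is handed in; nothing more can be done
None
```

The tube stands straight up with its cap uppermost (within about 0.3° as measured), the parking plunger is pressed fully down, the timer, cup and bottle stand where they were, and the job is handed in after about 14 s of robot time.

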